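Press a specimen canister's cap home with the capping jig's trigger clamp, then release it

TASK

The specimen canister lying in the capping jig has its green cap only part-way on. Pump the orange trigger of the jig's bar clamp until the jaw has pressed the cap fully home, then hold the red release lever down and slide the jaw all the way back to its rear stop, and let go, so that the canister is ready to be lifted out. Press on the cap with the clamp only, not with the gripper, leave the canister lying in its cradle, and do not disturb the things standing around.

Things in the scene. Friction and masses are not known exactly. Their poses are not given: they have to be found in the camera images.
- jig: Fixed capping jig: grey board 185 x 480 x 18 mm with a V cradle and a trigger bar clamp. Origin: board's underside below the canister axis; z up, y along bar and canister towards the fixed jaw (pad face at y 182 mm), x to the far side. Bar's centre line at x -37.5, z 125 mm. The clamp leans 30 deg: handle and trigger rise from the bar 30 deg from vertical towards -x; the jaws hang the other way.
- bar_end (a point): On the bar's centre line over the aluminium post that holds its rear end (y -214 mm of jig; post 20 mm thick along y, top 14 mm above this point). Axes as point handle.
- handle (a point): Centre of the black fixed handle (26 x 26 mm section), 75 mm out from the bar's centre line; the handle ends 30 mm further out (+z). It moves with the jaw. Axes: y along the bar to the fixed jaw, z outward along the handle (leaning 30 deg towards the operator), x across. The blue housing reaches 40 mm out from the bar, 36 mm wide; behind (-y) the handle nothing is higher than 42 mm out.
- trigger_grip (a point): Centre of the orange trigger (22 mm wide, 12 mm thick along y) at the height of point handle, when out. It stands in front (+y) of the handle, from 40 to 99 mm out from the bar, leaning slightly forward. From the handle's rear to the trigger's front it is 68 mm at this height and 71 mm at its end when out, about 43 mm when fully squeezed.
- trigger (a joint): 0 out, 0.30 rad fully squeezed to the handle; springs back (2 to 6 N at the grip, up to 15 N more while the cap is pressed). Each full squeeze drives the whole jaw, handle included, 7 to 11 mm forward (+y); it stays there when the trigger is let out. Once the cap is home the trigger stops part-way. The trigger alone, pulled back without holding the handle, does it too.
- jaw (a joint): Travel of the moving jaw with handle, trigger and lever: 0 at its rear stop, to 0.10 m, growing towards the fixed jaw; starts at 0.042 to 0.058. About 4 N of friction. It can be pushed forward (about 8 N), but goes back only with the release lever held down and the trigger out.
- jaw_face (a point): Centre of the face of the moving jaw's round black pad (38 mm across) that presses the cap; axes as point handle.
- release_pad (a point): Middle of the upper face of the red release lever, behind the housing, 71 mm to -y of point handle and 30 mm out from the bar's centre line when up. Flat pad 28 mm wide; along y it runs from 30 mm in front of this point to a lip at its rear end: 10 mm high, 5 mm thick, front face 15 mm to -y of this point. Axes as point handle when up.
- release (a joint): 0 up (to 0.09 while its pawl rides on the bar's teeth), 0.2 rad fully pressed; springs back up. Pressed towards the bar (against z of point handle): the pad's middle goes down about 9 mm, 2 N growing to 6 N; above 0.10 rad the jaw is free. A fingertip on the pad, moved back (-y), bears on the lip and takes the jaw along.
- cap (a joint): How far the cap still stands off its seat: 0 fully home, at most 0.020 m; starts 0.012 to 0.018. A tight seal: about 12 N to push, and it stays where it is.
- cap_end (a point): Centre of the flat end of the green ribbed cap (58 mm across, 36 mm long), which the jaw presses.
- canister: Loose clear canister with tubes inside, 54 mm across, 130 mm long with the cap home, lying along the jig's y in the cradle, axis 60 mm above the bench. Origin: centre of its base, 1 to 4 mm off the fixed jaw's pad at first; it extends to -y.
- tube_rack: Bystander, loose: black tube rack 75 x 150 x 44 mm with a few capped tubes up to 72 mm high, beyond the jig. Origin at the centre of its underside.
- steel_tray: Bystander, loose: flat stainless tray 110 x 190 x 20 mm with a white test cassette, beyond the jig. Origin at the centre of its underside.
- capped_canister: Bystander, loose: a finished canister standing upright, 58 mm across, 130 mm high, past the fixed-jaw end of the jig. Origin at the centre of its underside.
Mind the look-alikes: they are no part of the job. Leave any pink or yellow look-alike of the canister alone.

How it is judged (in metres and radians):
On the way, in this order (a step that is already met when the one before it is completed fails the run):
1. the trigger is squeezed most of its way (value of joint trigger above 0.22 rad).
2. the trigger is let out again (value of joint trigger below 0.06 rad), for 0.05 s.
3. the cap is pressed fully home (within 1.5 mm) (value of joint cap below 0.0015 m), for 0.2 s.
4. the release lever is held down with the trigger out (value of joint release above 0.12 rad and value of joint trigger below 0.06 rad), for 0.1 s.
At the end, for the whole second after the job is handed in: The cap is fully home (within 1.5 mm of its seat), the moving jaw is back within 10 mm of its rear stop, trigger and release lever are let go (trigger under 0.06 rad, lever under 0.10 rad), and the canister lies at rest in its cradle, within 12 mm of where it was and in line with the jig (value of joint cap below 0.0015 m and value of joint jaw below 0.01 m and value of joint trigger below 0.06 rad and value of joint release below 0.1 rad and distance of canister from where it was at the start of the episode below 0.012 m and angle between the y axis of canister and the y axis of jig, either way round below 0.1 rad and linear speed of canister below 0.02 m/s); the robot touches nothing.
It fails at once if the gripper presses on the canister or its cap (over 3 N) (contact force between the fingers and canister above 3 N).
It fails at once if the tube rack is knocked or pushed away (20 mm) (distance of tube_rack from where it was at the start of the episode above 0.02 m).
It fails at once if the steel tray is knocked or pushed away (20 mm) (distance of steel_tray from where it was at the start of the episode above 0.02 m).
It fails at once if the finished canister is knocked or pushed away (20 mm) (distance of capped_canister from where it was at the start of the episode above 0.02 m).
It fails at once if the finished canister is tipped over (angle between capped_canister's own z axis and vertical above 0.4 rad).
It also fails if it takes over 72 s, if anything falls off the work surface, if the arm or the gripper's body presses on something with over 40 N, if the wrist force passes 120 N, or if a joint passes its speed limit or range.

ROBOT

A 6-joint arm with a two-finger parallel gripper is mounted at the origin on the work surface. World frame = base frame: x ahead of the robot, y to its left, z up, the work surface at z = 0. Lengths are in mm, angles in rad, forces in N, time in s.
With the tool pointing down it reaches from about 300 to 775 mm from the base axis. Payload 14.6 kg.
Tool frame: the origin (TCP) lies midway between the tips of the shut fingers; the grasp point (between the pads) lies 19 mm behind it (manip.hold_point_z is the distance from the TCP to the grasp point, in mm); z points along the fingers, y is the direction in which the jaws open and shut (so a half turn about z gives the same grasp; the last joint's range is limited). The gripper opens to 94 mm and grips with 3 to 60 N. Pads are 16 mm wide; open, the fingers measure 119 mm over their backs; the gripper's body (75 mm by 177 mm) begins 78 mm behind the grasp point.
Start: joints at [1.276, 0.3, 1.521, -0, 1.321, -0.067], TCP at [124.207, 535.781, 205.446] pointing down, gripper open.
Joint ranges: [-3.03, 3.03], [-0.79, 2.21], [0.23, 2.52], [-1.04, 4.18], [0, 3.07], [-2.55, 2.55]. Speed limits (rad/s): [2.22, 2.22, 2.57, 3.14, 3.14, 3.14].

INTERFACE

Orientations are given as [roll, pitch, yaw] about the fixed x, y, z axes, in that order (R = Rz(yaw) Ry(pitch) Rx(roll)).
In Python, from cell import manip gives the robot as it stands.
- The arm moves only by the shell command python3 -m crank 'ROWS' [OPENING] [FORCE]. ROWS is JSON, a list of rows, each an object with "offset": the shift along the world's x, y, z in m, a list of three; "spin": the turn about the world's z in degrees. In form: [{"offset": [dx, dy, dz], "spin": spin}, ...]. A call has exactly 8 rows; each row is the pose to reach, as a shift and turn from the pose measured when the call began; what a row does not reach only later rows make up. A row lasts 1/12 s, in which the tool goes at most 41.7 mm and 7.16 degrees, less where a joint would pass 70% of its speed; a pose out of reach is approached as far as the arm can. A call with a gripper value outside its range is refused whole. OPENING is the opening, from 0 (shut) to 1 (fully open), set as the call begins (- or left out, the last holds). The fingers move at their own pace and stop on an object; FORCE is the grip in N (left out, the last holds). Time passes only in rows, so rows that repeat a pose let the fingers close, or fill a call up. It gives the time, the measured TCP pose, the force and the opening at its end, in the units of the state.
- manip.read_state(): the state, without advancing time (a new reading comes with each control period).
- manip.camera(name): name is "side" or "top"; returns a dict with "pixels" (384x512x3 uint8, red, green, blue), "fx", "fy", "cx", "cy" (pixels), "extrinsics" (4x4, takes a point from world to camera coordinates). Camera axes: x right, y down, z forward; pixel columns grow to the right and rows downward; lengths in mm; the calibration is good to about 2 mm. A picture is of the moment at which its call begins. There is no depth.
- manip.sign_off(): hands the job in, once; it reports no verdict.
Trained networks look in a picture, given as the dict that the camera call returned (one of the last four; its "shot" number tells which), for a name from the list of things; names that differ only in an ending like _2 or _b are one class to them, and where a whole thing is asked for, a point or a joint stands for the part that bears it (a point fixed in the world has none). Each returns a list of dicts, best first, with "conf" (0 to 1); they miss things now and then, are a little off and sometimes report something else, mostly with a low value. They report only what shows in the picture. A call takes as long as a camera call. They do not tell look-alikes from the thing itself.
- manip.search_frame(picture, name): "location" ([x, y, z] in mm, in world coordinates, good to about 4 mm: the middle of the surface that is visible of it).
- manip.masks_of(picture, name): "mask" (384x512 bool, what is visible of it).
The state is a dict: "clock": time; "joints": joint angles; "qd": joint speeds; "effort": joint torques, N m; "eef_pos": TCP position; "eef_rot": TCP orientation; "wrist_force": force on the tool from outside, world axes, zero at the start; "moment": the same for the moment, N m; "finger_gap": finger opening in mm.
Only numpy, scipy, OpenCV 4.12 (cv2) and the standard library are available. Lean on these libraries where they do the work, as an engineer would, in place of code of your own. Each camera call takes 0.05 s, during which the arm holds its last target. There are 200 camera calls.

## Working session

There is one attempt and no reset: what is moved stays moved. The work goes in short steps, Python scripts to look and compute and a shell command to move; the robot and the scene stay as the last step left them, time stands still between calls to the robot, and variables do not carry over. Pictures are saved under pics/ and viewed, about 8 in all and at most 12, crops included, and the job is handed in when it is done.

```bash
ls; mkdir -p pics
python3 - <<'E'
from cell import manip
import cv2,numpy as np
for n in ("side","top"):
    p=manip.camera(n); cv2.imwrite(f"pics/{n}0.png",p["pixels"][:,:,::-1])
    print(n,p["fx"],p["cx"],p["cy"],np.round(p["extrinsics"],3).tolist())
    for t in ["jig","bar_end","handle","trigger_grip","jaw_face","release_pad","cap_end","canister","tube_rack","steel_tray","capped_canister"]:
        print(t,[(np.round(d["location"]).tolist(),round(d["conf"],2)) for d in manip.search_frame(p,t)[:3]])
print(manip.read_state())
E
```

```text
pics
side 465.45914839571356 255.33927522973426 191.43043545912255 [[0.912, -0.411, 0.005, -467.451], [-0.203, -0.459, -0.865, 329.686], [0.358, 0.787, -0.502, 1208.061], [0.0, 0.0, 0.0, 1.0]]
jig [([544.0, -12.0, 14.0], 0.76), ([544.0, 13.0, 156.0], 0.52)]
bar_end [([543.0, -12.0, 129.0], 0.75)]
handle [([540.0, 16.0, 159.0], 0.75)]
trigger_grip [([543.0, 71.0, 199.0], 0.47)]
jaw_face [([540.0, 14.0, 159.0], 0.75)]
release_pad [([536.0, -45.0, 154.0], 0.63)]
cap_end [([373.0, -3.0, 43.0], 0.96), ([638.0, 84.0, 79.0], 0.63), ([388.0, 246.0, 39.0], 0.61)]
canister [([359.0, 24.0, 50.0], 0.93), ([569.0, 444.0, 45.0], 0.78), ([358.0, 445.0, 45.0], 0.69)]
tube_rack [([758.0, 105.0, 42.0], 0.98)]
steel_tray [([708.0, -107.0, 0.0], 0.85)]
capped_canister [([702.0, 336.0, 109.0], 0.69), ([536.0, -46.0, 153.0], 0.39)]
top 356.2879744526263 253.05509705499242 186.5242166846745 [[-0.01, -1.0, 0.022, 175.766], [-0.986, 0.006, -0.164, 571.486], [0.164, -0.023, -0.986, 934.805], [0.0, 0.0, 0.0, 1.0]]
jig [([562.0, 44.0, 14.0], 0.79)]
bar_end [([562.0, 43.0, 138.0], 0.92), ([631.0, 92.0, 82.0], 0.
[... 514 characters left out ...]
pped_canister [([689.0, 349.0, 130.0], 0.94)]
{'clock': 1.2, 'joints': array([ 1.27639909e+00,  2.99921696e-01,  1.52098702e+00, -2.63751671e-05,
        1.32067595e+00, -6.66111070e-02]), 'qd': array([ 0.00016681,  0.00117407,  0.00320142, -0.00046591,  0.00129986,
        0.00136221]), 'effort': array([-2.89524796e-04, -5.31647122e+01, -3.52923203e+01,  7.08127278e-02,
        2.12307810e-02,  2.24178785e-05]), 'eef_pos': array([124.21772098, 535.7904889 , 205.43917057]), 'eef_rot': array([3.14158639e+00, 2.60291845e-05, 2.91381305e+00]), 'wrist_force': array([ 0.23405404, -0.72873029, -1.24768779]), 'moment': array([-0.00933556,  0.03154809, -0.01338601]), 'finger_gap': 93.86528086307443}
```

Run:
```python
import cv2
a=cv2.imread("pics/side0.png");b=cv2.imread("pics/top0.png")
cv2.imwrite("pics/s1.png",cv2.resize(a,(800,600),interpolation=cv2.INTER_CUBIC))
cv2.imwrite("pics/t1.png",cv2.resize(b,(800,600),interpolation=cv2.INTER_CUBIC))
```

```text
(no output)
```

View pics/s1.png

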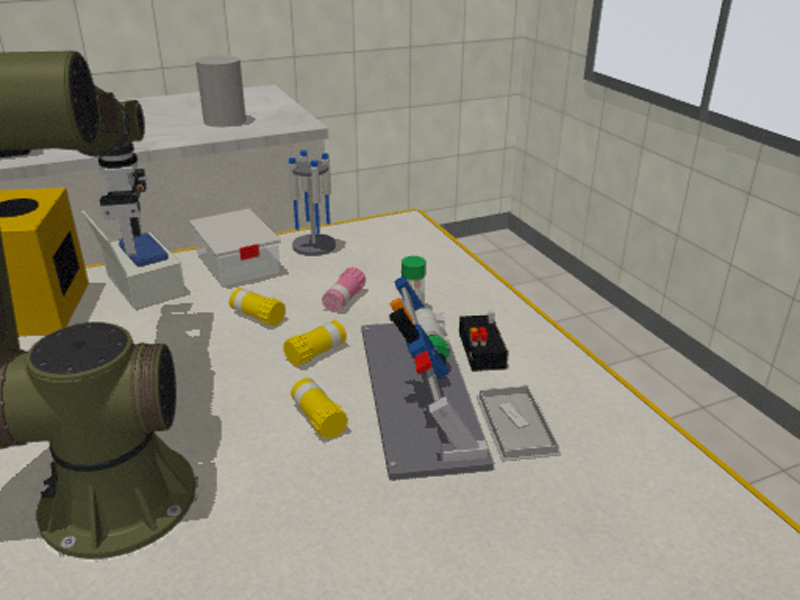

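View pics/t1.png

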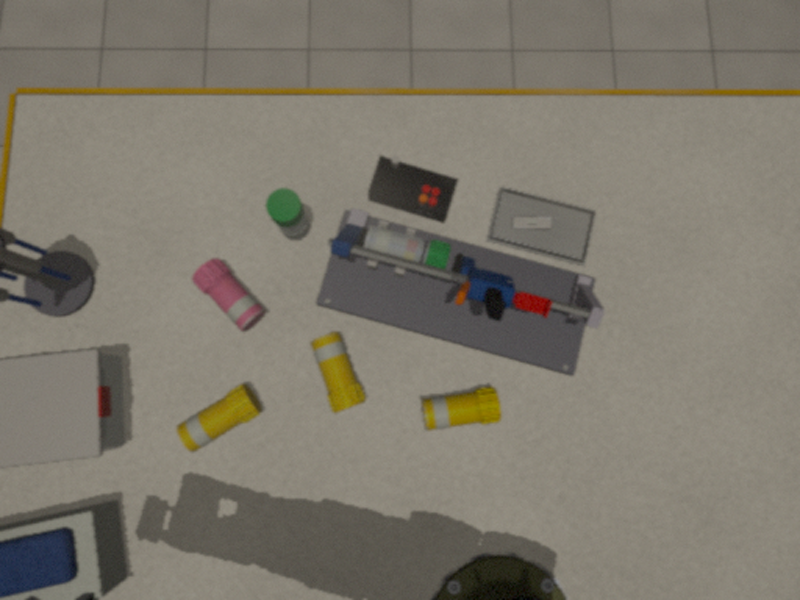

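The side view shows the jig at (360-490, 280-475) with the red release at (423,362), handle at (403,325) and trigger at (397,305). In the top view the board corners are (347,210), (318,304), (574,373) and (594,278).

Canister candidates are the clear, green-capped one lying in the cradle at top (400,245), the pink one at (228,293), the yellow ones at (337,370), (460,408) and (220,417), and the finished one standing at (285,207). The target is the clear one in the jig. I'll enlarge that area.

Run:
```python
import cv2
a=cv2.imread("pics/side0.png")[165:315,220:370];b=cv2.imread("pics/top0.png")[125:245,195:395]
cv2.imwrite("pics/s2.png",cv2.resize(a,(600,600),interpolation=cv2.INTER_CUBIC))
cv2.imwrite("pics/t2.png",cv2.resize(b,(800,480),interpolation=cv2.INTER_CUBIC))
```

```text
(no output)
```

View pics/s2.png

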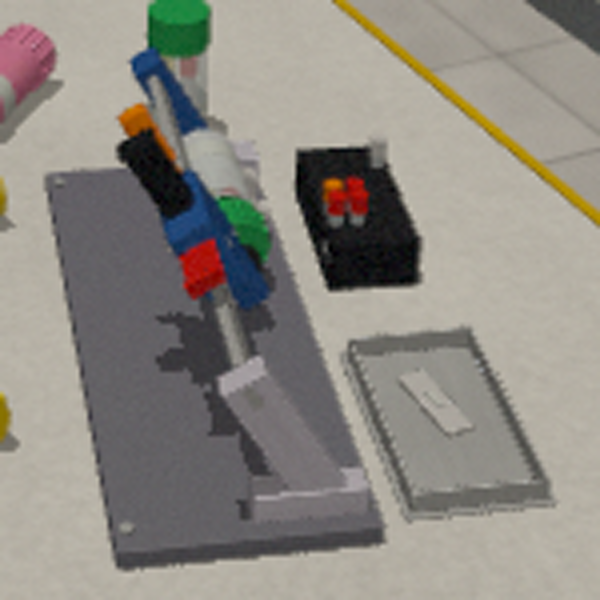

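View pics/t2.png

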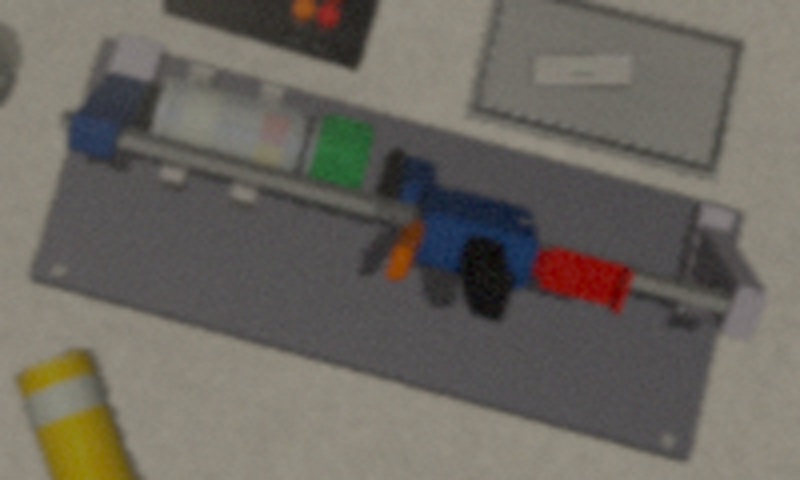

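```bash
cat > h.py <<'E'
from cell import manip
import numpy as np
S=np.sin(np.pi/6);C=np.cos(np.pi/6)
def proj(cam,P):
    q=cam["extrinsics"]@np.r_[P,1]
    return np.array([cam["fx"]*q[0]/q[2]+cam["cx"],cam["fy"]*q[1]/q[2]+cam["cy"]])
def ray(cam,u,v,z):  # world point at height z
    R=cam["extrinsics"][:3,:3];t=cam["extrinsics"][:3,3]
    o=-R.T@t; d=R.T@np.array([(u-cam["cx"])/cam["fx"],(v-cam["cy"])/cam["fy"],1])
    return o+d*(z-o[2])/d[2]
def jw(p,P):  # jig->world, p=(x,y,yaw)
    c,s=np.cos(p[2]),np.sin(p[2]); return np.array([p[0]+c*P[0]-s*P[1],p[1]+s*P[0]+c*P[1],P[2]])
def out(y,o,x=0): # clamp coords -> jig coords: o out from bar, x across
    return np.array([-37.5-S*o+C*x,y,125+C*o+S*x])
E
python3 - <<'E'
from h import *
from scipy.optimize import least_squares
cs=manip.camera("side");ct=manip.camera("top")
T=lambda X,Y:(ct,np.array([195+X/4,125+Y/4])); D=lambda X,Y:(cs,np.array([220+X/4,165+Y/4]))
def board(p,sx,sy): return jw(p,[p[3]+sx*92.5,p[4]+sy*240,18])
obs=[(T(33,278),lambda p:board(p,-1,1)),(T(688,460),lambda p:board(p,-1,-1)),(T(105,38),lambda p:board(p,1,1)),(T(742,208),lambda p:board(p,1,-1)),
(D(117,555),lambda p:board(p,-1,-1)),(D(382,530),lambda p:board(p,1,-1)),(D(47,176),lambda p:board(p,-1,1)),
(D(244,377),lambda p:jw(p,out(-214,14))),(T(742,310),lambda p:jw(p,out(-214,14))),
(T(487,308),lambda p:jw(p,out(p[5],105))),(D(135,147),lambda p:jw(p,out(p[5],105))),
(T(583,276),lambda p:jw(p,out(p[5]-71+7,30))),(D(203,265),lambda p:jw(p,out(p[5]-71+7,30))),
]
f=lambda p:np.concatenate([proj(c,m(p))-uv for (c,uv),m in obs])
r=least_squares(f,[560,80,-.25,0,0,-60],loss="soft_l1")
p=r.x;print(np.round(p,3));print(np.round(f(p).reshape(-1,2),1).tolist())
print("handle",jw(p,out(p[5],75)),"pad",jw(p,out(p[5]-71,30)))
for n,q in (("h",out(p[5],105)),("trig",out(p[5]+49,99))): print(n,jw(p,q), (proj(ct,jw(p,q))-[195,125])*4,(proj(cs,jw(p,q))-[220,165])*4)
for X,Y in((135,143),(370,203),(720,297)):
    print("bar",ray(ct,195+X/4,125+Y/4,129),jw(p,out(0,0)))
np.save("p.npy",p)
E
```

```text
[ 6.16537e+02  4.80680e+01 -2.76000e-01 -3.81990e+01 -2.73000e+00
 -4.49950e+01]
[[-0.5, 0.1], [1.9, 0.0], [-0.2, -0.9], [1.9, 0.0], [-0.9, -0.2], [0.7, -0.9], [-1.7, -1.1], [-1.4, -1.0], [0.8, -0.1], [0.9, -4.2], [-0.7, -1.6], [0.4, -0.4], [-1.1, -0.2]]
handle [532.1207792   25.18813755 189.95190528] pad [534.4441354  -49.2554788  150.98076211]
h [517.68721588  29.2713042  215.9326674 ] [490.45560192 291.31965469] [132.03536843 140.74823686]
trig [533.91227291  75.60431105 210.73651497] [406.61846339 264.88469469] [126.44502173 111.95777726]
bar [625.72565265 234.12864123 129.        ] [580.45277107  58.27590422 125.        ]
bar [586.07598165  85.59199364 129.        ] [580.45277107  58.27590422 125.        ]
bar [ 524.57737121 -133.5815761   129.        ] [580.45277107  58.27590422 125.        ]
```

```bash
python3 -m crank '[{"offset":[0,0,0.035],"spin":0},{"offset":[0.02,-0.02,0.06],"spin":0},{"offset":[0.04,-0.05,0.08],"spin":0},{"offset":[0.065,-0.08,0.09],"spin":0},{"offset":[0.09,-0.11,0.095],"spin":-1},{"offset":[0.115,-0.14,0.095],"spin":-2},{"offset":[0.14,-0.17,0.095],"spin":-2.6},{"offset":[0.165,-0.2,0.095],"spin":-2.6}]' 1 40
python3 -m crank '[{"offset":[0.025,-0.03,0],"spin":0},{"offset":[0.05,-0.06,0],"spin":0},{"offset":[0.075,-0.09,0],"spin":0},{"offset":[0.1,-0.12,0],"spin":0},{"offset":[0.125,-0.15,0],"spin":0},{"offset":[0.15,-0.18,0],"spin":0},{"offset":[0.175,-0.21,0],"spin":0},{"offset":[0.195,-0.24,0],"spin":0}]'
```

```text
clock: 1.97
eef_pos: [289.9, 334.2, 300.7]
eef_rot: [3.141, 0.0, 2.868]
wrist_force: [-0.1, 0.1, 0.3]
finger_gap: 94.3
clock: 2.63
eef_pos: [486.1, 92.3, 300.7]
eef_rot: [3.141, 0.001, 2.868]
wrist_force: [0.7, 1.1, -0.8]
finger_gap: 94.3
```

```bash
python3 -m crank '[{"offset":[0.02,-0.02,0],"spin":0},{"offset":[0.04,-0.04,0],"spin":0},{"offset":[0.051,-0.05,0],"spin":0},{"offset":[0.051,-0.05,-0.02],"spin":0},{"offset":[0.051,-0.05,-0.04],"spin":0},{"offset":[0.051,-0.05,-0.06],"spin":0},{"offset":[0.051,-0.05,-0.06],"spin":0},{"offset":[0.051,-0.05,-0.06],"spin":0}]'
python3 - <<'E'
from h import *
import cv2
a=manip.camera("side");b=manip.camera("top")
p=np.load("p.npy")
t=manip.read_state()["eef_pos"];print(t,(proj(a,t)-[220,120])*4,(proj(b,t)-[195,125])*4)
A=cv2.resize(a["pixels"][120:240,220:370],(750,600),interpolation=cv2.INTER_CUBIC)
cv2.imwrite("pics/s3.png",A[:,:,::-1])
B=cv2.resize(b["pixels"][115:245,235:395],(738,600),interpolation=cv2.INTER_CUBIC)
cv2.imwrite("pics/t3.png",B[:,:,::-1])
E
```

```text
clock: 3.3
eef_pos: [536.9, 42.2, 240.7]
eef_rot: [3.141, -0.001, 2.868]
wrist_force: [0.2, 0.2, 0.3]
finger_gap: 94.0
[537.57505453  42.33090546 242.23389044] [150.34935629 274.13184961] [474.95487238 249.23598288]
```

View pics/s3.png

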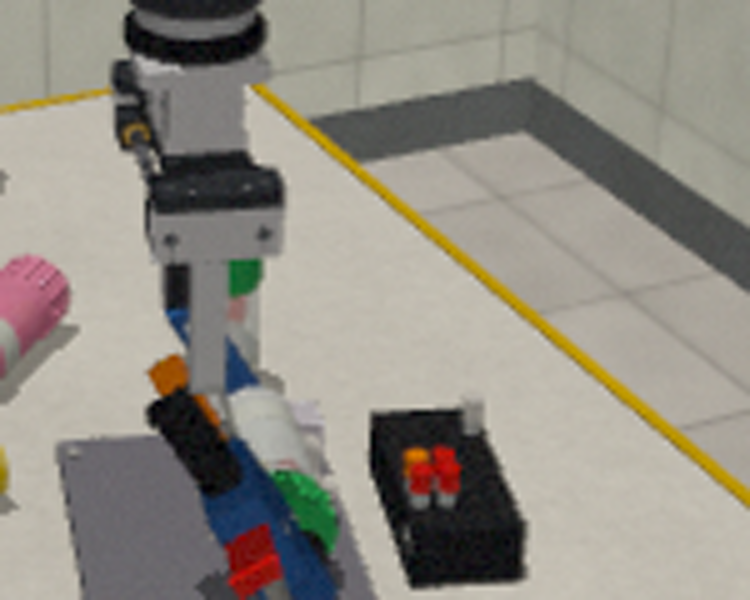

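```bash
python3 -m crank '[{"offset":[0.001,0.003,-0.01],"spin":0},{"offset":[0.001,0.003,-0.02],"spin":0},{"offset":[0.001,0.003,-0.03],"spin":0},{"offset":[0.001,0.003,-0.04],"spin":0},{"offset":[0.001,0.003,-0.05],"spin":0},{"offset":[0.001,0.003,-0.06],"spin":0},{"offset":[0.001,0.003,-0.068],"spin":0},{"offset":[0.001,0.003,-0.068],"spin":0}]'
python3 - <<'E'
from h import *
import cv2
a=manip.camera("side");b=manip.camera("top")
A=cv2.resize(a["pixels"][140:260,270:345],(375,600),interpolation=cv2.INTER_CUBIC)
B=cv2.resize(b["pixels"][115:235,290:375],(425,600),interpolation=cv2.INTER_CUBIC)
cv2.imwrite("pics/c4.png",np.hstack([A,B])[:,:,::-1])
E
```

```text
clock: 4.07
eef_pos: [537.9, 45.2, 172.2]
eef_rot: [3.141, -0.0, 2.868]
wrist_force: [-0.0, 0.1, -0.0]
finger_gap: 94.0
```

View pics/c4.png

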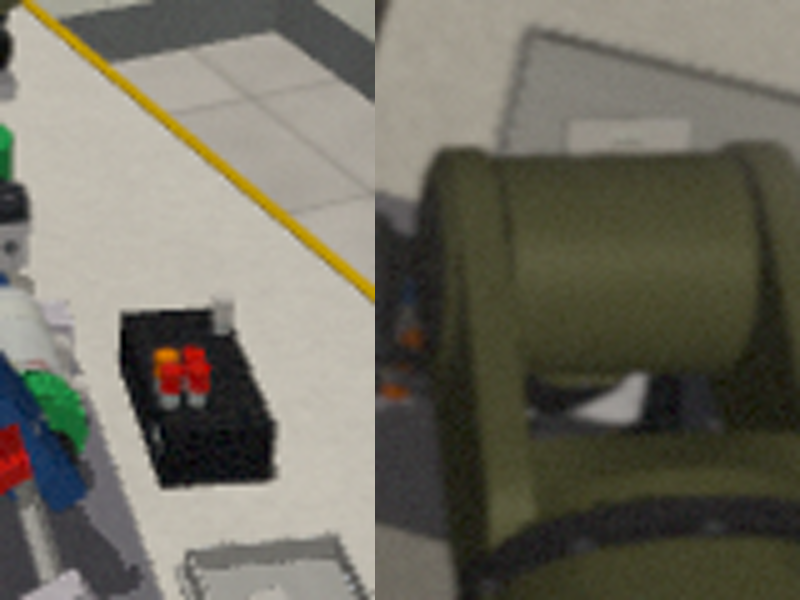

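```bash
H='x'; python3 -m crank '[{"offset":[0,0,0],"spin":0},{"offset":[0,0,0],"spin":0},{"offset":[0,0,0],"spin":0},{"offset":[0,0,0],"spin":0},{"offset":[0,0,0],"spin":0},{"offset":[0,0,0],"spin":0},{"offset":[0,0,0],"spin":0},{"offset":[0,0,0],"spin":0}]' 0.44 40
python3 - <<'E'
from h import *
import cv2
a=manip.camera("side")
A=cv2.resize(a["pixels"][150:270,210:330],(600,600),interpolation=cv2.INTER_CUBIC)
cv2.imwrite("pics/c5.png",A[:,:,::-1])
E
```

```text
clock: 4.83
eef_pos: [538.1, 43.3, 174.4]
eef_rot: [-3.139, 0.002, 2.867]
wrist_force: [-4.1, -9.4, 2.2]
finger_gap: 44.7
```

View pics/c5.png

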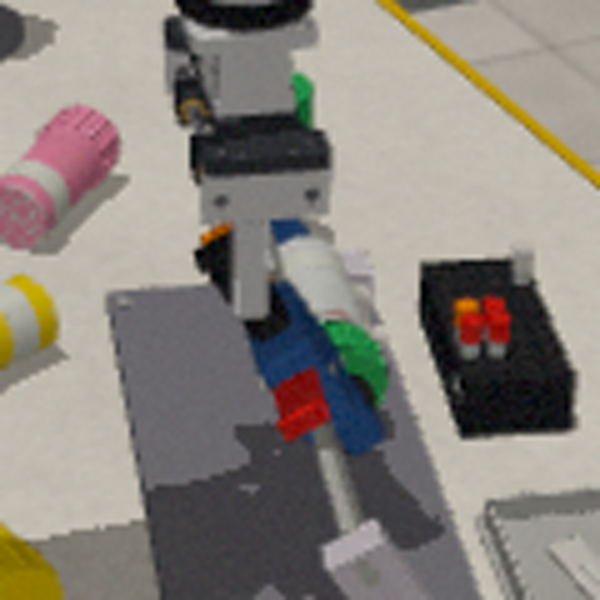

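```bash
for i in 1 2; do python3 -m crank '[{"offset":[0.001,0.003,0],"spin":0},{"offset":[0.0025,0.009,-0.002],"spin":0},{"offset":[0.0025,0.009,-0.002],"spin":0},{"offset":[0.0025,0.009,-0.002],"spin":0},{"offset":[0.0025,0.009,-0.002],"spin":0},{"offset":[0.0025,0.009,-0.002],"spin":0},{"offset":[0.0025,0.009,-0.002],"spin":0},{"offset":[0.0025,0.009,-0.002],"spin":0}]' 1 40
python3 -m crank '[{"offset":[0,0,0],"spin":0},{"offset":[0,0,0],"spin":0},{"offset":[0,0,0],"spin":0},{"offset":[0,0,0],"spin":0},{"offset":[0,0,0],"spin":0},{"offset":[0,0,0],"spin":0},{"offset":[0,0,0],"spin":0},{"offset":[0,0,0],"spin":0}]' 0.44 40; done
```

```text
clock: 5.55
eef_pos: [540.7, 52.6, 172.3]
eef_rot: [-3.14, 0.002, 2.867]
wrist_force: [-0.5, -0.2, 0.2]
finger_gap: 92.1
clock: 6.22
eef_pos: [540.3, 51.4, 172.4]
eef_rot: [-3.137, 0.001, 2.867]
wrist_force: [-4.0, -6.5, 4.7]
finger_gap: 44.4
clock: 6.88
eef_pos: [542.8, 60.3, 170.3]
eef_rot: [-3.137, 0.001, 2.867]
wrist_force: [-0.4, 0.1, -0.1]
finger_gap: 92.6
clock: 7.55
eef_pos: [542.1, 57.9, 170.5]
eef_rot: [-3.132, 0.0, 2.866]
wrist_force: [-6.7, -14.2, 7.3]
finger_gap: 44.8
```

```bash
for i in 1 2; do python3 -m crank '[{"offset":[0.001,0.003,0],"spin":0},{"offset":[0.0025,0.009,0.001],"spin":0},{"offset":[0.0025,0.009,0.001],"spin":0},{"offset":[0.0025,0.009,0.001],"spin":0},{"offset":[0.0025,0.009,0.001],"spin":0},{"offset":[0.0025,0.009,0.001],"spin":0},{"offset":[0.0025,0.009,0.001],"spin":0},{"offset":[0.0025,0.009,0.001],"spin":0}]' 1 40
python3 -m crank '[{"offset":[0,0,0],"spin":0},{"offset":[0,0,0],"spin":0},{"offset":[0,0,0],"spin":0},{"offset":[0,0,0],"spin":0},{"offset":[0,0,0],"spin":0},{"offset":[0,0,0],"spin":0},{"offset":[0,0,0],"spin":0},{"offset":[0,0,0],"spin":0}]' 0.44 40; done
```

```text
clock: 8.22
eef_pos: [544.6, 66.9, 171.6]
eef_rot: [-3.132, 0.001, 2.866]
wrist_force: [0.3, 0.2, 1.2]
finger_gap: 92.9
clock: 8.88
eef_pos: [543.7, 63.8, 171.8]
eef_rot: [-3.126, -0.0, 2.865]
wrist_force: [-13.1, -32.2, 7.4]
finger_gap: 44.6
clock: 9.55
eef_pos: [546.2, 72.7, 172.9]
eef_rot: [-3.126, -0.0, 2.865]
wrist_force: [0.3, -0.2, 0.7]
finger_gap: 92.8
clock: 10.22
eef_pos: [545.1, 69.1, 173.1]
eef_rot: [-3.119, -0.002, 2.864]
wrist_force: [-19.6, -43.9, 13.1]
finger_gap: 44.7
```

```bash
for i in 1 2; do python3 -m crank '[{"offset":[0.001,0.003,0],"spin":0},{"offset":[0.0015,0.005,-0.001],"spin":0},{"offset":[0.0015,0.005,-0.001],"spin":0},{"offset":[0.0015,0.005,-0.001],"spin":0},{"offset":[0.0015,0.005,-0.001],"spin":0},{"offset":[0.0015,0.005,-0.001],"spin":0},{"offset":[0.0015,0.005,-0.001],"spin":0},{"offset":[0.0015,0.005,-0.001],"spin":0}]' 1 40
python3 -m crank '[{"offset":[0,0,0],"spin":0},{"offset":[0,0,0],"spin":0},{"offset":[0,0,0],"spin":0},{"offset":[0,0,0],"spin":0},{"offset":[0,0,0],"spin":0},{"offset":[0,0,0],"spin":0},{"offset":[0,0,0],"spin":0},{"offset":[0,0,0],"spin":0}]' 0.44 40; done
```

```text
clock: 10.88
eef_pos: [546.6, 74.1, 172.2]
eef_rot: [-3.119, -0.002, 2.864]
wrist_force: [0.9, 0.7, -0.4]
finger_gap: 92.8
clock: 11.55
eef_pos: [545.1, 69.1, 172.3]
eef_rot: [-3.109, -0.004, 2.862]
wrist_force: [-24.1, -52.3, 16.1]
finger_gap: 44.9
clock: 12.22
eef_pos: [546.5, 74.1, 171.3]
eef_rot: [-3.108, -0.004, 2.863]
wrist_force: [-0.0, 0.2, -0.0]
finger_gap: 92.8
clock: 12.88
eef_pos: [544.9, 68.8, 171.6]
eef_rot: [-3.098, -0.006, 2.861]
wrist_force: [-24.7, -55.3, 16.6]
finger_gap: 45.0
```

Run:
```python
from h import *
import cv2
a=manip.camera("side")
A=cv2.resize(a["pixels"][165:265,215:315],(600,600),interpolation=cv2.INTER_CUBIC)
cv2.imwrite("pics/c6.png",A[:,:,::-1])
```

```text
(no output)
```

View pics/c6.png

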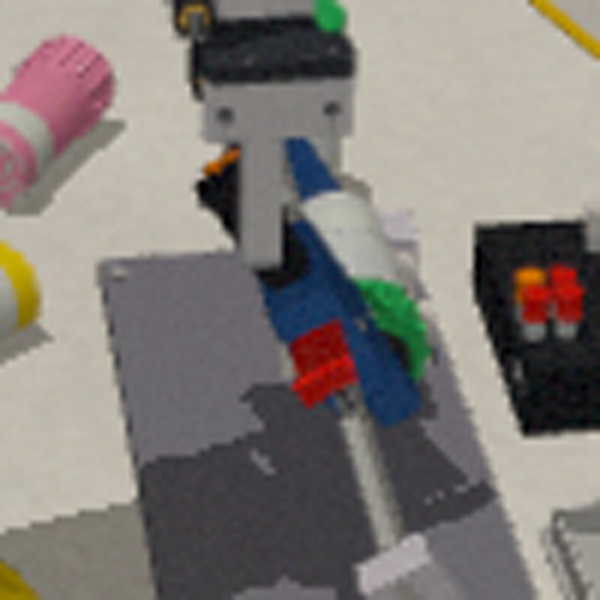

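```bash
python3 -m crank '[{"offset":[0.001,0.003,0],"spin":0},{"offset":[0.001,0.005,0],"spin":0},{"offset":[0.001,0.005,0],"spin":0},{"offset":[0.001,0.005,0],"spin":0},{"offset":[0.001,0.005,0],"spin":0},{"offset":[0.001,0.005,0],"spin":0},{"offset":[0.001,0.005,0.02],"spin":0},{"offset":[0.001,0.005,0.04],"spin":0}]' 1 40
python3 -m crank '[{"offset":[0,0,0.03],"spin":0},{"offset":[0,0,0.06],"spin":0},{"offset":[-0.03,0,0.08],"spin":0},{"offset":[-0.06,-0.02,0.08],"spin":0},{"offset":[-0.09,-0.05,0.08],"spin":0},{"offset":[-0.11,-0.09,0.08],"spin":0},{"offset":[-0.11,-0.13,0.08],"spin":0},{"offset":[-0.11,-0.17,0.08],"spin":0}]' 0
python3 - <<'E'
from h import *
import cv2
a=manip.camera("side");b=manip.camera("top")
for c in (a,b):
  for t in ["cap_end","handle","release_pad","jaw_face"]:
    print(t,[(np.round(d["location"]).tolist(),round(d["conf"],2)) for d in manip.search_frame(c,t)[:3]])
A=cv2.resize(a["pixels"][175:255,220:320],(600,480),interpolation=cv2.INTER_CUBIC)
B=cv2.resize(b["pixels"][125:215,205:405],(800,360),interpolation=cv2.INTER_CUBIC)
cv2.imwrite("pics/c7.png",B[:,:,::-1]);cv2.imwrite("pics/c8.png",A[:,:,::-1])
E
```

```text
clock: 13.6
eef_pos: [545.1, 72.8, 211.3]
eef_rot: [-3.095, -0.009, 2.86]
wrist_force: [0.2, -0.3, 0.2]
finger_gap: 92.2
clock: 14.27
eef_pos: [433.8, -98.3, 292.3]
eef_rot: [-3.095, -0.007, 2.862]
wrist_force: [0.7, 0.2, -0.1]
finger_gap: 44.1
cap_end [([386.0, 244.0, 40.0], 0.79), ([372.0, -1.0, 43.0], 0.74), ([384.0, 418.0, 42.0], 0.57)]
handle [([550.0, 48.0, 157.0], 0.76)]
release_pad [([544.0, -13.0, 154.0], 0.66)]
jaw_face [([554.0, 48.0, 159.0], 0.94), ([542.0, -17.0, 152.0], 0.68)]
cap_end [([383.0, 428.0, 56.0], 0.92), ([378.0, 13.0, 56.0], 0.78), ([393.0, 257.0, 57.0], 0.62)]
handle [([555.0, 59.0, 158.0], 0.89), ([703.0, -106.0, 4.0], 0.21)]
release_pad [([548.0, -7.0, 152.0], 0.73), ([637.0, 113.0, 84.0], 0.6)]
jaw_face [([556.0, 58.0, 160.0], 0.59)]
```

View pics/c7.png

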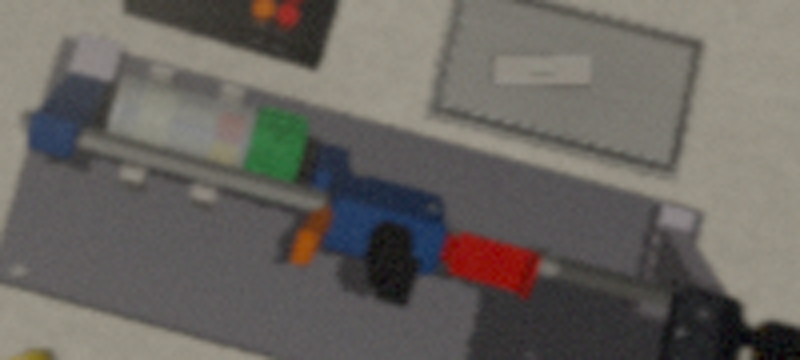

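The jaw advanced about 30 mm. In the top crop the green cap at (247-305, 110-180) has moved toward the fixed jaw, and the jaw did not move under the last two squeezes (55 N). I'll check the cap position numerically and locate the release pad.

Run:
```python
from h import *
import cv2
p=np.load("p.npy");p[2]=-.273
b=manip.camera("top");b0=cv2.imread("pics/top0.png")[:,:,::-1]
def inv(P):
    d=P[:2]-p[:2];c,s=np.cos(p[2]),np.sin(p[2]);return np.array([c*d[0]+s*d[1],-s*d[0]+c*d[1]])
for n,im in(("before",b0),("now",b["pixels"])):
    # sample along line over the canister top at z=85, jig x=0..10
    ys=np.arange(20,200,1.0);prof=[]
    big=im.astype(np.float32)
    pr=[]
    for x in(-6,-2,2,6):
        uv=np.array([proj(b,jw(p,[x,y,88])) for y in ys],np.float32)
        pr.append(cv2.remap(big,uv[None,:,0],uv[None,:,1],cv2.INTER_LINEAR)[0])
    m=np.mean(pr,0);g=m[:,1]-(m[:,0]+m[:,2])/2
    th=g.max()/2;i=np.where(g>th)[0];print(n,"green from",ys[i[0]],"to",ys[i[-1]],"max",g.max())
    print("bright",[(int(y),int(v)) for y,v in zip(ys[::4],m.mean(1)[::4])])
    hsv=cv2.cvtColor(np.ascontiguousarray(im),cv2.COLOR_RGB2HSV)
    r=((hsv[...,0]<6)|(hsv[...,0]>174))&(hsv[...,1]>180);r[:,:300]=0;r[200:]=0;
    if 1:
        k,l,st,ce=cv2.connectedComponentsWithStats(r.astype(np.uint8));j=1+np.argmax(st[1:,4])
        w=ray(b,*ce[j],151);print("red",st[j],ce[j],w,inv(w))
        pts=np.argwhere(l==j)[:,::-1];yy=[inv(ray(b,u,v,152)) for u,v in pts];print(np.percentile(yy,[2,98],axis=0))
```

```text
before green from 36.0 to 70.0 max 52.80127
bright [(20, 38), (24, 59), (28, 75), (32, 78), (36, 70), (40, 64), (44, 65), (48, 67), (52, 67), (56, 65), (60, 66), (64, 69), (68, 73), (72, 90), (76, 84), (80, 89), (84, 108), (88, 112), (92, 112), (96, 110), (100, 111), (104, 111), (108, 114), (112, 118), (116, 120), (120, 119), (124, 120), (128, 120), (132, 119), (136, 120), (140, 123), (144, 127), (148, 128), (152, 128), (156, 126), (160, 126), (164, 122), (168, 119), (172, 118), (176, 121), (180, 95), (184, 58), (188, 52), (192, 57), (196, 59)]
red [329 187  24  13 219] [340.06392694 193.52968037] [536.54228203 -39.92371406 151.        ] [ -53.30745561 -106.3012622 ]
[[ -65.75986429 -132.81852056]
 [ -41.81838499  -79.52475403]]
now green from 53.0 to 87.0 max 56.489014
bright [(20, 70), (24, 53), (28, 51), (32, 51), (36, 53), (40, 51), (44, 44), (48, 44), (52, 56), (56, 69), (60, 72), (64, 73), (68, 73), (72, 73), (76, 76), (80, 76), (84, 79), (88, 97), (92, 118), (96, 120), (100, 120), (104, 120), (108, 121), (112, 124), (116, 130), (120, 131), (124, 130), (128, 130), (132, 130), (136, 130), (140, 131), (144, 134), (148, 138), (152, 137), (156, 137), (160, 137), (164, 135), (168, 131), (172, 128), (176, 128), (180, 125), (184, 91), (188, 62), (192, 62), (196, 66)]
red [316 184  23  15 224] [327.25892857 190.24107143] [544.9186651   -8.69502576 151.        ] [-53.66120762 -73.97063236]
[[-66.09938486 -99.14342144]
 [-41.70711445 -46.91350536]]
```

The cap end now sits at jig y 53 mm, and fully home is 52 mm; before pumping it was 36 mm. So the cap is home. Next is the release pad.

```bash
python3 -m crank '[{"offset":[0.025,0.02,0],"spin":0},{"offset":[0.05,0.04,0],"spin":0},{"offset":[0.08,0.06,0],"spin":0},{"offset":[0.112,0.088,0],"spin":0},{"offset":[0.112,0.088,-0.03],"spin":0},{"offset":[0.112,0.088,-0.06],"spin":0},{"offset":[0.112,0.088,-0.09],"spin":0},{"offset":[0.112,0.088,-0.12],"spin":0}]' 0
python3 -m crank '[{"offset":[0,0,0],"spin":0},{"offset":[0,0,-0.003],"spin":0},{"offset":[0,0,-0.006],"spin":0},{"offset":[0,0,-0.009],"spin":0},{"offset":[0,0,-0.012],"spin":0},{"offset":[0,0,-0.013],"spin":0},{"offset":[0,0,-0.013],"spin":0},{"offset":[0,0,-0.013],"spin":0}]'
python3 - <<'E'
from h import *
import cv2
a=manip.camera("side")
cv2.imwrite("pics/c9.png",cv2.resize(a["pixels"][165:265,225:325],(600,600),interpolation=cv2.INTER_CUBIC)[:,:,::-1])
E
```

```text
clock: 15.48
eef_pos: [547.1, -7.5, 169.8]
eef_rot: [-3.095, -0.009, 2.863]
wrist_force: [1.0, -0.2, 0.4]
finger_gap: 0.6
clock: 16.15
eef_pos: [547.3, -7.5, 157.3]
eef_rot: [-3.095, -0.008, 2.863]
wrist_force: [0.6, -1.0, 0.4]
finger_gap: 0.6
```

View pics/c9.png

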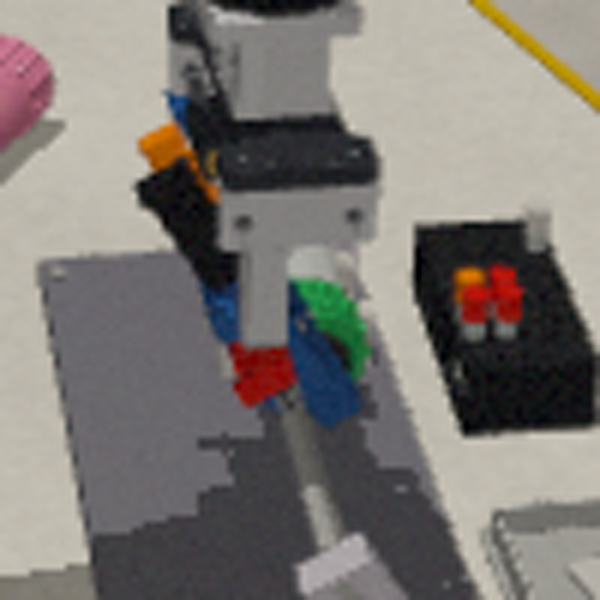

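```bash
python3 -m crank '[{"offset":[0.001,0,-0.002],"spin":0},{"offset":[0.002,0,-0.004],"spin":0},{"offset":[0.003,-0.001,-0.006],"spin":0},{"offset":[0.004,-0.001,-0.008],"spin":0},{"offset":[0.005,-0.002,-0.01],"spin":0},{"offset":[0.006,-0.002,-0.011],"spin":0},{"offset":[0.006,-0.002,-0.011],"spin":0},{"offset":[0.006,-0.002,-0.011],"spin":0}]'
```

```text
clock: 16.87
eef_pos: [552.3, -10.1, 148.6]
eef_rot: [-3.093, -0.01, 2.863]
wrist_force: [-22.5, -3.6, 31.1]
finger_gap: 0.5
```

```bash
python3 -m crank '[{"offset":[-0.001,-0.004,0],"spin":0},{"offset":[-0.003,-0.01,0],"spin":0},{"offset":[-0.005,-0.017,0],"spin":0},{"offset":[-0.007,-0.025,0],"spin":0},{"offset":[-0.009,-0.033,0],"spin":0},{"offset":[-0.011,-0.04,0],"spin":0},{"offset":[-0.0125,-0.045,0],"spin":0},{"offset":[-0.0125,-0.045,0],"spin":0}]'
python3 - <<'E'
from h import *
b=manip.camera("side")
for t in ["release_pad","handle"]:print(t,[(np.round(d["location"]).tolist(),round(d["conf"],2)) for d in manip.search_frame(b,t)[:2]])
E
```

```text
clock: 17.53
eef_pos: [540.8, -54.6, 149.5]
eef_rot: [-3.096, -0.007, 2.863]
wrist_force: [4.7, 8.2, 4.8]
finger_gap: 0.6
release_pad [([535.0, -57.0, 143.0], 0.4)]
handle [([539.0, 25.0, 160.0], 0.93)]
```

```bash
python3 -m crank '[{"offset":[-0.002,-0.007,-0.001],"spin":0},{"offset":[-0.004,-0.014,-0.001],"spin":0},{"offset":[-0.006,-0.021,-0.001],"spin":0},{"offset":[-0.008,-0.028,-0.001],"spin":0},{"offset":[-0.0095,-0.034,-0.001],"spin":0},{"offset":[-0.011,-0.039,-0.001],"spin":0},{"offset":[-0.011,-0.039,-0.001],"spin":0},{"offset":[-0.011,-0.039,-0.001],"spin":0}]'
python3 - <<'E'
from h import *
b=manip.camera("side")
for t in ["release_pad","handle"]:print(t,[(np.round(d["location"]).tolist(),round(d["conf"],2)) for d in manip.search_frame(b,t)[:2]])
E
```

```text
clock: 18.35
eef_pos: [530.8, -93.0, 149.3]
eef_rot: [-3.097, -0.004, 2.863]
wrist_force: [1.8, 9.0, 10.6]
finger_gap: 0.5
release_pad [([524.0, -89.0, 144.0], 0.63)]
handle [([528.0, -13.0, 162.0], 0.61)]
```

```bash
for i in 1 2; do python3 -m crank '[{"offset":[-0.001,-0.003,0],"spin":0},{"offset":[-0.0015,-0.005,0],"spin":0},{"offset":[-0.002,-0.007,0],"spin":0},{"offset":[-0.0025,-0.009,0],"spin":0},{"offset":[-0.003,-0.01,0],"spin":0},{"offset":[-0.003,-0.01,0],"spin":0},{"offset":[-0.003,-0.01,0],"spin":0},{"offset":[-0.003,-0.01,0],"spin":0}]'; done
```

```text
clock: 19.17
eef_pos: [528.3, -102.5, 149.7]
eef_rot: [-3.099, -0.003, 2.864]
wrist_force: [0.9, 7.3, 7.0]
finger_gap: 0.5
clock: 19.83
eef_pos: [525.8, -111.7, 150.0]
eef_rot: [-3.1, -0.002, 2.864]
wrist_force: [0.8, 6.9, 4.8]
finger_gap: 0.6
```

```bash
python3 -m crank '[{"offset":[-0.001,-0.003,-0.001],"spin":0},{"offset":[-0.0015,-0.005,-0.002],"spin":0},{"offset":[-0.002,-0.007,-0.002],"spin":0},{"offset":[-0.0025,-0.009,-0.002],"spin":0},{"offset":[-0.003,-0.01,-0.002],"spin":0},{"offset":[-0.003,-0.01,-0.002],"spin":0},{"offset":[-0.003,-0.01,-0.002],"spin":0},{"offset":[-0.003,-0.01,-0.002],"spin":0}]'
python3 -m crank '[{"offset":[-0.001,-0.002,0],"spin":0},{"offset":[-0.001,-0.003,0],"spin":0},{"offset":[-0.001,-0.004,0],"spin":0},{"offset":[-0.0015,-0.005,0],"spin":0},{"offset":[-0.0015,-0.005,0],"spin":0},{"offset":[-0.0015,-0.005,0],"spin":0},{"offset":[-0.0015,-0.005,0],"spin":0},{"offset":[-0.0015,-0.005,0],"spin":0}]'
```

```text
clock: 20.5
eef_pos: [524.5, -116.6, 149.2]
eef_rot: [-3.11, -0.001, 2.866]
wrist_force: [6.2, 41.1, 15.7]
finger_gap: 0.2
clock: 21.17
eef_pos: [524.4, -116.5, 149.7]
eef_rot: [-3.119, 0.0, 2.868]
wrist_force: [7.6, 39.5, 10.1]
finger_gap: 0.3
```

```bash
python3 -m crank '[{"offset":[0.001,0.003,0],"spin":0},{"offset":[0.001,0.004,0],"spin":0},{"offset":[0,0.004,0.004],"spin":0},{"offset":[-0.002,0.004,0.01],"spin":0},{"offset":[-0.004,0.004,0.02],"spin":0},{"offset":[-0.004,0.004,0.05],"spin":0},{"offset":[-0.004,0.004,0.08],"spin":0},{"offset":[-0.004,0.004,0.12],"spin":0}]'
python3 -m crank '[{"offset":[-0.02,0,0.01],"spin":0},{"offset":[-0.04,0,0.01],"spin":0},{"offset":[-0.06,0,0.01],"spin":0},{"offset":[-0.09,-0.02,0.01],"spin":0},{"offset":[-0.12,-0.04,0.01],"spin":0},{"offset":[-0.12,-0.07,0.01],"spin":0},{"offset":[-0.12,-0.1,0.01],"spin":0},{"offset":[-0.12,-0.12,0.01],"spin":0}]'
python3 - <<'E'
from h import *
import cv2
p=np.load("p.npy");p[2]=-.273
a=manip.camera("side");b=manip.camera("top")
for t in ["release_pad","handle","cap_end","capped_canister","tube_rack","steel_tray"]:print(t,[(np.round(d["location"]).tolist(),round(d["conf"],2)) for c in(a,b) for d in manip.search_frame(c,t)[:2]])
im=b["pixels"];ys=np.arange(20,200,1.0)
uv=np.array([[proj(b,jw(p,[x,y,88])) for y in ys] for x in(-6,-2,2,6)],np.float32)
m=cv2.remap(im.astype(np.float32),uv[...,0],uv[...,1],cv2.INTER_LINEAR).mean(0);g=m[:,1]-(m[:,0]+m[:,2])/2
i=np.where(g>g.max()/2)[0];print("green",ys[i[0]],ys[i[-1]])
A=cv2.resize(a["pixels"][165:295,225:355],(480,480),interpolation=cv2.INTER_CUBIC)
B=cv2.resize(im[125:215,205:405],(800,360),interpolation=cv2.INTER_CUBIC)
cv2.imwrite("pics/c10.png",B[:,:,::-1]);cv2.imwrite("pics/c11.png",A[:,:,::-1])
E
```

```text
clock: 21.83
eef_pos: [519.5, -112.7, 269.8]
eef_rot: [-3.119, -0.003, 2.867]
wrist_force: [0.6, -0.8, -0.4]
finger_gap: 0.2
clock: 22.5
eef_pos: [398.6, -235.0, 280.5]
eef_rot: [-3.118, -0.002, 2.866]
wrist_force: [-0.4, 1.1, 0.4]
finger_gap: 0.2
release_pad [([521.0, -95.0, 153.0], 0.55), ([522.0, -88.0, 154.0], 0.77)]
handle [([533.0, -60.0, 148.0], 0.62), ([535.0, -22.0, 159.0], 0.57)]
cap_end [([372.0, -1.0, 44.0], 0.63), ([382.0, 417.0, 43.0], 0.53), ([395.0, 255.0, 55.0], 0.71), ([375.0, 12.0, 54.0], 0.67)]
capped_canister [([715.0, 333.0, 61.0], 0.54)]
tube_rack [([756.0, 102.0, 41.0], 0.96), ([520.0, -92.0, 151.0], 0.2), ([767.0, 139.0, 45.0], 0.88)]
steel_tray [([705.0, -107.0, 0.0], 0.6), ([539.0, -60.0, 144.0], 0.15), ([702.0, -107.0, 3.0], 0.9)]
green 54.0 87.0
```

View pics/c10.png

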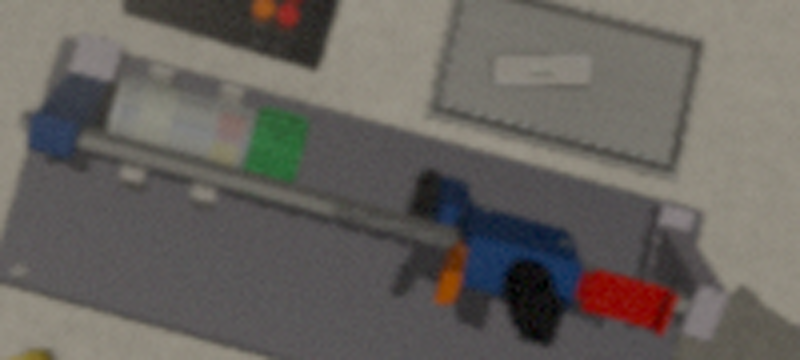

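View pics/c11.png

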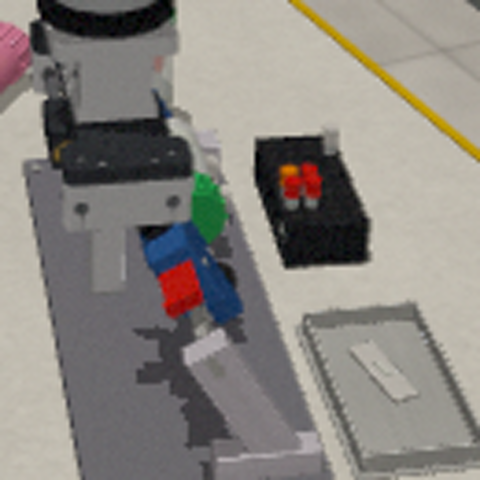

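Run:
```python
from cell import manip
print(manip.read_state()["wrist_force"]);print(manip.sign_off())
```

```text
[-0.18521278  0.33940502 -0.50723591]
the job is handed in; nothing more can be done
None
```

I pressed the cap home with seven squeezes of the trigger, held the release lever down, slid the jaw back until it hit a hard stop, then let go and handed the job in at about 22.5 s. The hand-in reports no verdict, so what follows is from my own measurements.

- **Cap:** the top camera shows its end moved from jig y 36 to 53–54 mm, with fully home at 52 mm. One image pixel is about 2 mm, so this alone does not prove the 1.5 mm limit. The stronger sign is that the jaw did not move further under about 55 N in the last two squeezes.
- **Trigger:** one thing disagreed with the description. It never visibly stopped part-way; the fingers closed to about 45 mm on every squeeze, including the last two. In the last picture the trigger looks out.
- **Jaw:** it went back about 80 mm and met about 41 N with the lever pressed deeper than while the jaw was sliding, so I take that as the rear stop. By camera it is about 47 mm behind its starting point, which fits the stated start of 42–58 mm. I did not pull again to confirm.
- **Release lever:** it looked up after I let go, but I did not measure its angle.
- **Surroundings:** the canister still lies in its cradle, the tube rack and tray are where they were, and the gripper stood clear with about 0.5 N at the wrist. The finished canister was not seen well at the end. The network reported it once, from the side view, about 13 mm off its first reading across the bench; the arm never worked near it.

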